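Stack the choke coil on its board stud

TASK

Mount the choke on the green power-supply board: over the upright stud in the middle of the board put first the yellow plastic ring, then the copper coil, then the blue plastic ring and last the steel ring, each lying flat on the one before and let go before the next is fetched. Set each one down gently instead of letting it drop, and leave the screw jar and the white housing where they stand.

Things in the scene. Friction and masses are not known exactly. Their poses are not given: they have to be found in the camera images.
- stud_foot (a point): Foot of the stud: centre of the green board's top face, 14 mm above the bench; z up. The board, fixed, is 140 mm along x by 100 along y. The stud is an upright steel pin, 8 mm across, its tapered tip 51 mm above this point. Low parts (12 mm at most) stand only along the short edges, more than 53 mm from the stud along x; along y both sides of it are bare and flat, with room for fingers.
- base_ring_mid (a point): Yellow plastic flat ring, goes lowest: 62 mm outer diameter, 20 mm hole, 8 mm thick; the point is the centre of the hole, half-way up, z along the ring's axis. It lies flat and loose on the bench, about 30 g.
- coil_mid (a point): Copper-wound ring coil (choke), goes second: 60 mm outer diameter, 22 mm hole, 22 mm high; the point is the centre of the hole, half-way up, z along the axis. It lies flat and loose on the bench, 150 to 310 g. It is rigid.
- top_ring_mid (a point): Blue plastic flat ring, goes third: 56 mm outer diameter, 20 mm hole, 8 mm thick; the point is the centre of the hole, half-way up, z along the axis. It lies flat and loose on the bench, about 30 g.
- clamp_ring_mid (a point): Bare steel flat ring, goes last, on top: 50 mm outer diameter, 18 mm hole, 8 mm thick; the point is the centre of the hole, half-way up, z along the axis. It lies flat and loose on the bench, 55 to 115 g.
- screw_jar: Bystander, to be left alone: amber glass jar with a red lid, 52 mm in diameter, 65 mm high, standing loose; origin at the centre of its underside.
- housing: Bystander, to be left alone: white plastic connector housing, 70 mm along x by 44 mm along y, 32 mm high, loose; origin at the centre of its underside.
Not all that is in view belongs to the job. What is meant by the part that bears clamp_ring_mid is not brown, pink or turquoise, and is the larger of those in its own colour.

How it is judged:
By the outcome, as a careful person would: the job done as asked, in the order asked, and still so for the second after the job is handed in, with the robot touching nothing.
It also fails if it takes over 123 s, if anything falls off the work surface, if the arm or the gripper's body presses on something with over 40 N, if the wrist force passes 120 N, or if a joint passes its speed limit or range.

ROBOT

A 6-joint arm with a two-finger parallel gripper is mounted at the origin on the work surface. World frame = base frame: x ahead of the robot, y to its left, z up, the work surface at z = 0. Lengths are in m, angles in rad, forces in N, time in s.
With the tool pointing down it reaches from about 0.3 to 0.75 m from the base axis. Payload 8.5 kg.
Tool frame: the origin (TCP) lies on the centre line of the jaws, within the pads' length; the fingertips stand 14 mm ahead of it and the grasp point (between the pads) lies 5 mm behind it; x points along the fingers, y is the direction in which the jaws open and shut, and the axes are right-handed (so a half turn about x gives the same grasp; the last joint's range is limited). The gripper opens to 88 mm and grips with 3 to 60 N. Pads are 18 mm wide; open, the fingers measure 123 mm over their backs; the gripper's body (75 mm by 187 mm) begins 45 mm behind the grasp point.
Start: joints at [-1.354, 0.381, 1.297, -0, 1.464, -0.215], TCP at [0.23, -0.5, 0.253] pointing down, gripper open.
Joint ranges: [-3.11, 3.11], [-0.89, 2.33], [0.22, 2.48], [-1.42, 4.56], [0.17, 2.85], [-2.88, 2.88]. Speed limits (rad/s): [2.39, 2.39, 3.14, 3.14, 3.14, 3.14].

INTERFACE

Orientations are given as a rotation vector (axis times angle).
In Python, from station import arm gives the robot as it stands.
- The arm moves only by the tool servo_tool, never from a script. Its argument "plan" is a list of rows, each an object of numbers: "dx", "dy", "dz": the shift along the world's x, y, z in m; "yaw": the turn about the world's z in degrees; "claw": the opening, from 0 (shut) to 1 (fully open). A call has 1 to 8 rows; each row is the pose to reach, as a shift and turn from the pose commanded when the call began; what a row does not reach only later rows make up. A row lasts 1/8 s, in which the tool goes at most 62.5 mm and 10.7 degrees, less where a joint would pass 70% of its speed; a pose out of reach is approached as far as the arm can. A call with a gripper value outside its range is refused whole. The fingers move at their own pace and stop on an object; the grip force is fixed at half the most. Time passes only in rows, so rows that repeat a pose let the fingers close. It gives the time, the measured TCP pose, the force and the opening at its end, in the units of the state.
- arm.observe(): the state, without advancing time (a new reading comes with each control period).
- arm.read_camera(name): name is "scene" or "side" or "wrist"; returns a dict with "color" (420x560x3 uint8, red, green, blue), "depth" (420x560 float32, m along the optical axis (not along the pixel's ray), 0 where there is no reading), "camera_matrix" (3x3 intrinsics, pixels), "rvec" (rotation vector, rad) and "tvec" (3), from world to camera coordinates, as OpenCV has them; the wrist camera has in their place "mount" (4x4, takes a point from camera to tool coordinates, whose origin is the TCP and whose axes are the tool frame's). Camera axes: x right, y down, z forward; pixel columns grow to the right and rows downward; lengths in m; the calibration is good to about 2 mm. The wrist camera is an equidistant fisheye: a pixel r from the principal point sees the ray r / f radians off the axis. A picture is of the moment at which its call begins: read the wrist's pose just before it.
- arm.finish_job(): hands the job in, once; it reports no verdict.
The state is a dict: "time": time; "joint_positions": joint angles; "qd": joint speeds; "tau": joint torques, N m; "ee_pos": TCP position; "eef_rot": TCP orientation; "force": force on the tool from outside, world axes, zero at the start; "moment": the same for the moment, N m; "gripper_width": finger opening in m.
Only numpy, scipy, OpenCV 4.12 (cv2) and the standard library are available. Lean on these libraries where they do the work, as an engineer would, in place of code of your own. Each camera call takes 0.05 s, during which the arm holds its last target. There are 200 camera calls.

## Working session

There is one attempt and no reset: what is moved stays moved. The work goes in short steps, Python scripts to look and compute and a tool call to move; the robot and the scene stay as the last step left them, time stands still between calls to the robot, and variables do not carry over. Pictures are saved under pics/ and viewed, about 12 in all and at most 16, crops included, and the job is handed in when it is done.

Besides the shell and the picture viewer there is one more tool, called after ">>>" as name(argument=value, ...) on one line, values as JSON. servo_tool: Moves the arm, as the interface text tells. Its arguments: {"type":"object","properties":{"plan":{"type":"array","items":{"type":"object","properties":{"dx":{"type":"number"},"dy":{"type":"number"},"dz":{"type":"number"},"yaw":{"type":"number"},"claw":{"type":"number"}}}}},"required":["plan"]}

```bash
mkdir -p pics; ls
python3 - <<'E'
from station import arm
import cv2, numpy as np
s=arm.observe(); print({k:np.round(v,3) for k,v in s.items()})
for n in ["scene","side","wrist"]:
    c=arm.read_camera(n); np.save(f"pics/{n}0.npy",c,allow_pickle=True)
    cv2.imwrite(f"pics/{n}0.png",c["color"][:,:,::-1]); print(n,c["camera_matrix"].round(1).tolist(),c.get("rvec"),c.get("tvec"),c.get("mount"))
E
```

```text
pics
{'time': np.float64(0.0), 'joint_positions': array([-1.354,  0.381,  1.298, -0.   ,  1.464, -0.215]), 'qd': array([-0.002,  0.001, -0.001, -0.   , -0.001,  0.001]), 'tau': array([ 1.0000e-03, -4.3793e+01, -2.2456e+01,  7.1000e-02,  3.5000e-02,
       -0.0000e+00]), 'ee_pos': array([ 0.23 , -0.499,  0.252]), 'eef_rot': array([ 1.983,  0.436, -1.983]), 'force': array([-0.247, -0.108, -0.561]), 'moment': array([0.019, 0.012, 0.016]), 'gripper_width': np.float64(0.088)}
scene [[464.0, 0.0, 271.1], [0.0, 464.0, 203.3], [0.0, 0.0, 1.0]] [ 2.34913928  1.0387233  -0.32624058] [-0.35397842 -0.26139482  1.32241041] None
side [[382.0, 0.0, 277.7], [0.0, 382.0, 202.8], [0.0, 0.0, 1.0]] [ 2.28659933 -0.41056318  0.15645325] [-0.47561593  0.14719071  0.69214666] None
wrist [[325.2, 0.0, 280.8], [0.0, 325.2, 217.0], [0.0, 0.0, 1.0]] None None [[-6.83151374e-04 -3.01629899e-01  9.53424846e-01 -1.31112537e-01]
 [ 9.99999668e-01 -6.30099903e-04  5.17182009e-04 -8.38584474e-04]
 [ 4.44755346e-04  9.53424883e-01  3.01630229e-01 -7.80618361e-02]
 [ 0.00000000e+00  0.00000000e+00  0.00000000e+00  1.00000000e+00]]
```

View pics/scene0.png

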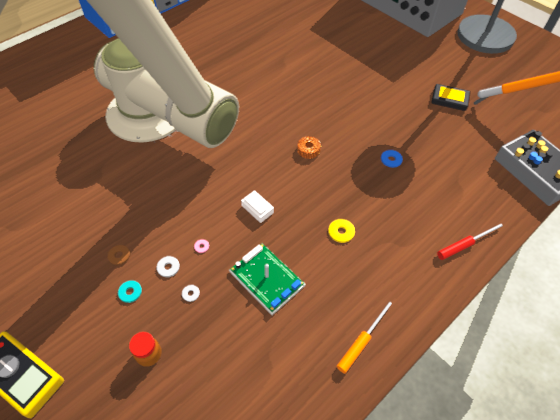

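View pics/side0.png

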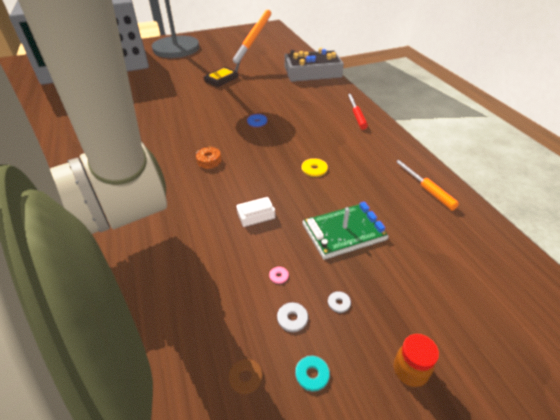

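Scene view: yellow ring (342,231), coil (309,147), blue ring (392,158), board with stud tip (267,268), housing (257,206), jar (145,348). Candidates for the clamp ring: large grey (168,267), small grey (191,293), brown (119,254), turquoise (130,291), pink (202,246). By the description it is the large grey one at (168,267).

```bash
cat > h.py <<'E'
import cv2, numpy as np
from scipy.spatial.transform import Rotation as R
def cast(c,px,z):
    px=np.atleast_2d(np.float64(px)); M=R.from_rotvec(np.ravel(c["rvec"])).as_matrix(); t=np.ravel(c["tvec"])
    d=np.c_[px,np.ones(len(px))]@np.linalg.inv(c["camera_matrix"]).T@M; o=-M.T@t
    return o+d*((z-o[2])/d[:,2])[:,None]
def blob(c,lo,hi,seed,r=40):
    h=cv2.cvtColor(c["color"],cv2.COLOR_RGB2HSV); m=cv2.inRange(h,np.array(lo),np.array(hi))
    k=np.zeros_like(m); cv2.circle(k,seed,r,255,-1); m&=k
    return max(cv2.findContours(m,cv2.RETR_EXTERNAL,cv2.CHAIN_APPROX_NONE)[0],key=cv2.contourArea)[:,0]
def ringfit(c,cnt,z):
    p=cast(c,cnt,z)[:,:2].astype(np.float32); (x,y),(a,b),_=cv2.fitEllipse(p*1000)
    return np.round([x,y,a,b],1)
E
python3 - <<'E'
from h import *
S,D=[np.load(f"pics/{n}0.npy",allow_pickle=True).item() for n in("scene","side")]
T=dict(yellow=((22,120,90),(35,255,255),(342,231),(314,168),.006),
 coil=((3,110,70),(18,255,255),(309,147),(208,157),.016),
 blue=((105,150,60),(125,255,255),(392,158),(257,120),.006),
 steel=((0,0,120),(179,60,255),(168,267),(292,317),.006),
 small=((0,0,120),(179,60,255),(191,293),(339,302),.006))
for n,(lo,hi,a,b,z) in T.items():
    for c,s in((S,a),(D,b)):
        k=blob(c,lo,hi,s,24); print(n,ringfit(c,k,z),k.min(0),k.max(0))
# board outline
for c,s in((S,(267,278)),(D,(345,230))):
    k=blob(c,(55,80,40),(90,255,255),s,55); p=cast(c,k,.014)[:,:2].astype(np.float32)*1000
    print("board",cv2.minAreaRect(p))
for n,c,b in(("scene",S,(105,220,320,330)),("side",D,(220,180,420,400))):
    x0,y0,x1,y1=b; cv2.imwrite(f"pics/{n}crop.png",cv2.resize(c["color"][y0:y1,x0:x1,::-1],None,fx=2.7,fy=2.7,interpolation=2))
E
```

```text
yellow [644.4 115.3  60.5  63. ] [328 219] [354 242]
yellow [641.8 116.2  59.8  65.3] [302 159] [327 175]
coil [413.2 238.  123.5 165. ] [285 123] [333 171]
coil [410.2 242.1 114.5 200.1] [184 133] [232 181]
blue [581.8 374.5  52.3  55.7] [381 150] [401 166]
blue [578.6 374.3  48.2  50.6] [248 115] [265 125]
steel [ 447.2 -240.7   49.1   50.6] [156 256] [179 276]
steel [ 444.5 -239.4   50.    53.4] [277 302] [307 331]
small [ 532.9 -241.5   37.    37.2] [182 285] [199 301]
small [ 529.2 -240.8   37.7   40.7] [328 291] [350 312]
board ((616.5850830078125, -95.9688949584961), (135.75799560546875, 95.67425537109375), 0.43154582381248474)
board ((613.4029541015625, -95.31166076660156), (117.86290740966797, 94.78033447265625), 0.7167074680328369)
```

View pics/scenecrop.png

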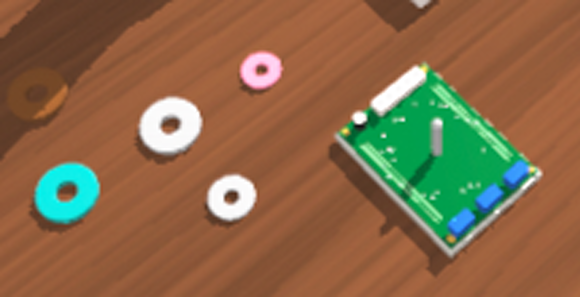

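View pics/sidecrop.png

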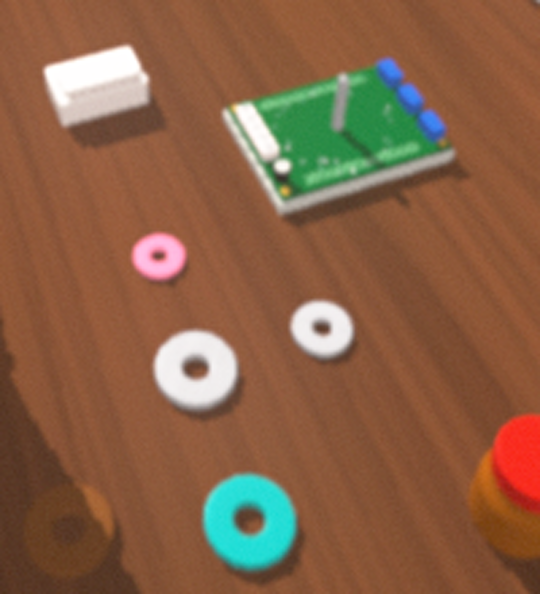

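The crops confirm it: in the scene crop the large grey ring at (170,125) measures 50 mm, against 37 mm for the small one at (231,197). The stud's tip is at crop (437,121) and its foot at (437,153).

Run:
```python
from h import *
from station import arm
S,D=[np.load(f"pics/{n}0.npy",allow_pickle=True).item() for n in("scene","side")]
print("tip",cast(S,(266.9,264.8),.065),cast(D,(347,208.5),.065)); print("foot",cast(S,(266.9,276.7),.014),cast(D,(345.6,228.5),.014))
for n,c,s in(("S",S,(309,147)),("D",D,(208,157))):
    h=cv2.cvtColor(c["color"],cv2.COLOR_RGB2HSV); k=blob(c,(3,185,150),(16,255,255),s,22)
    print("coil",n,ringfit(c,k,.016),k.min(0),k.max(0))
print("jar",cast(S,(143,344),.065),"turq",cast(S,(130,291),.006),"brown",cast(S,(119,254),.004),"pink",cast(S,(202,246),.006),"house",cast(S,(257,203),.03))
s=arm.observe(); print(R.from_rotvec(s["eef_rot"]).as_matrix().round(3))
```

```text
tip [[ 0.61709075 -0.09445522  0.065     ]] [[ 0.61326057 -0.09541402  0.065     ]]
foot [[ 0.61884409 -0.09662266  0.014     ]] [[ 0.61376716 -0.10011741  0.014     ]]
coil S [401.9 228.4  29.   55.2] [298 137] [310 155]
coil D [411.6 241.8  52.   63.7] [196 147] [220 162]
jar [[ 0.58346312 -0.37939563  0.065     ]] turq [[ 0.44203417 -0.33551515  0.006     ]] brown [[ 0.34644591 -0.30459054  0.004     ]] pink [[ 0.45812513 -0.15262614  0.006     ]] house [[0.46575482 0.00957932 0.03      ]]
[[-0.     0.419 -0.908]
 [ 0.001 -0.908 -0.419]
 [-1.    -0.001 -0.   ]]
```

>>> servo_tool(plan=[{"dx": 0.413,"dy": 0.615,"dz": -0.1,"yaw": -24.7,"claw": 1},{"dx": 0.413,"dy": 0.615,"dz": -0.1,"yaw": -24.7,"claw": 1},{"dx": 0.413,"dy": 0.615,"dz": -0.1,"yaw": -24.7,"claw": 1},{"dx": 0.413,"dy": 0.615,"dz": -0.1,"yaw": -24.7,"claw": 1},{"dx": 0.413,"dy": 0.615,"dz": -0.1,"yaw": -24.7,"claw": 1},{"dx": 0.413,"dy": 0.615,"dz": -0.1,"yaw": -24.7,"claw": 1},{"dx": 0.413,"dy": 0.615,"dz": -0.1,"yaw": -24.7,"claw": 1},{"dx": 0.413,"dy": 0.615,"dz": -0.1,"yaw": -24.7,"claw": 1}])

```text
time: 1.15
ee_pos: [0.5054, -0.0892, 0.186]
eef_rot: [2.221, 0.001, -2.221]
force: [0.9, -0.6, 0.3]
gripper_width: 0.0883
```

```bash
cat >> h.py <<'E'
def wgrab(name):
    from station import arm
    s=arm.observe(); c=arm.read_camera("wrist"); c["p"],c["r"]=s["ee_pos"],s["eef_rot"]
    cv2.imwrite(f"pics/{name}.png",c["color"][:,:,::-1]); np.save(f"pics/{name}.npy",c,allow_pickle=True)
    return c
def wcast(c,px,z):
    px=np.atleast_2d(np.float64(px)); K=c["camera_matrix"]
    d=(px-[K[0,2],K[1,2]])/K[0,0]; th=np.linalg.norm(d,axis=1,keepdims=True)
    d=np.c_[d*np.sinc(th/np.pi),np.cos(th)]
    M=R.from_rotvec(c["r"]).as_matrix(); m=np.array(c["mount"])
    d=d@(M@m[:3,:3]).T; o=c["p"]+M@m[:3,3]
    return o+d*((z-o[2])/d[:,2])[:,None]
def wpix(c,P):
    M=R.from_rotvec(c["r"]).as_matrix(); m=np.array(c["mount"]); K=c["camera_matrix"]
    q=(M@m[:3,:3]).T@(np.array(P)-(c["p"]+M@m[:3,3])); th=np.arctan2(np.hypot(*q[:2]),q[2])
    return q[:2]/np.hypot(*q[:2])*th*K[0,0]+[K[0,2],K[1,2]]
def wring(c,lo,hi,P,zt,r=50):
    k=blob(c,lo,hi,tuple(int(v) for v in wpix(c,P)),r); p=wcast(c,k,zt)[:,:2].astype(np.float32)
    (x,y),(a,b),_=cv2.fitEllipse(p*1000); return np.round([x,y,a,b],1)
E
python3 - <<'E'
from h import *
c=wgrab("w1"); print(c["p"],wpix(c,(.615,-.096,.014)),wpix(c,(.615,-.096,.065)))
E
```

```text
[ 0.50543007 -0.08917717  0.18602506] [288.92111082  83.42261558] [290.63213974  76.61401554]
```

>>> servo_tool(plan=[{"dx": 0.138,"dy": 0.205,"dz": -0.036,"claw": 1},{"dx": 0.138,"dy": 0.205,"dz": -0.036,"claw": 1},{"dx": 0.138,"dy": 0.205,"dz": -0.036,"claw": 1},{"dx": 0.138,"dy": 0.205,"dz": -0.036,"claw": 1},{"dx": 0.138,"dy": 0.205,"dz": -0.036,"claw": 1},{"dx": 0.138,"dy": 0.205,"dz": -0.036,"claw": 1}])

```text
validation failed for argument at $.pl...
```

Run:
```python
from h import *
c=wgrab("w2"); print(c["p"],wpix(c,(.643,.116,.004)),wring(c,(22,120,90),(35,255,255),(.643,.116,.004),.008,80))
a=np.load("pics/w1.npy",allow_pickle=True).item()
cv2.imwrite("pics/w12.png",cv2.resize(np.hstack([a["color"],c["color"]])[:,:,::-1],(800,300)))
```

```text
[ 0.50747018 -0.08359219  0.18495573] [92.92009091 74.34702838] [642.6 120.2  61.5  69.2]
```

View pics/w12.png

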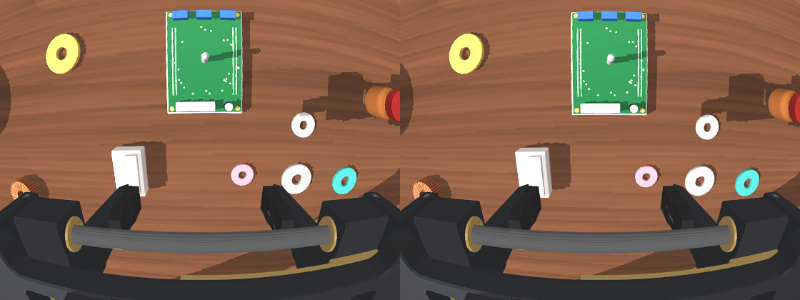

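The wrist pictures show the board, with the stud at about (286,80) in full pixels, the yellow ring at upper left and the grey rings at lower right. Image up is +x. The move was refused on validation, so I'm sending it again with a yaw field.

>>> servo_tool(plan=[{"dx": 0.135,"dy": 0.2,"dz": -0.036,"yaw": 0,"claw": 1},{"dx": 0.135,"dy": 0.2,"dz": -0.036,"yaw": 0,"claw": 1},{"dx": 0.135,"dy": 0.2,"dz": -0.036,"yaw": 0,"claw": 1},{"dx": 0.135,"dy": 0.2,"dz": -0.036,"yaw": 0,"claw": 1},{"dx": 0.135,"dy": 0.2,"dz": -0.036,"yaw": 0,"claw": 1},{"dx": 0.135,"dy": 0.2,"dz": -0.036,"yaw": 0,"claw": 1}])

```text
time: 2.0
ee_pos: [0.6393, 0.1081, 0.1501]
eef_rot: [2.22, 0.0, -2.222]
force: [-1.0, -0.1, -0.6]
gripper_width: 0.0877
```

Run:
```python
from h import *
from station import arm
arm.read_camera("wrist")
c=wgrab("w3"); print(c["p"],wring(c,(22,120,90),(35,255,255),(.643,.116,.004),.008,80))
a=np.load("pics/w2.npy",allow_pickle=True).item()
x=np.hstack([c["color"][100:400,:],]); cv2.imwrite("pics/w3c.png",x[:,:,::-1])
```

```text
[0.63924976 0.10771207 0.15047666] [643.4 118.4  60.2  60.5]
```

View pics/w3c.png

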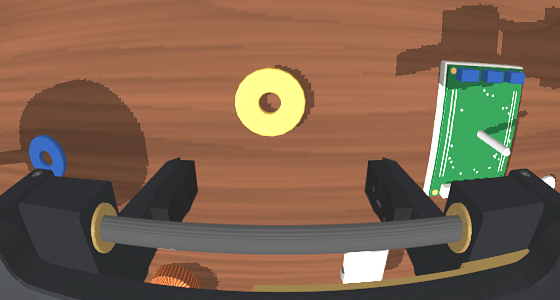

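The yellow ring measures 60 mm across at (643,118), which matches the scene fit to about 2 mm. Descending.

>>> servo_tool(plan=[{"dx": 0.004,"dy": 0.01,"dz": -0.04,"yaw": 0,"claw": 1},{"dx": 0.004,"dy": 0.01,"dz": -0.08,"yaw": 0,"claw": 1},{"dx": 0.004,"dy": 0.01,"dz": -0.11,"yaw": 0,"claw": 1},{"dx": 0.004,"dy": 0.01,"dz": -0.12,"yaw": 0,"claw": 1},{"dx": 0.004,"dy": 0.01,"dz": -0.12,"yaw": 0,"claw": 1}])

```text
time: 2.72
ee_pos: [0.6437, 0.1182, 0.0309]
eef_rot: [-2.222, 0.0, 2.221]
force: [1.0, 0.6, 0.3]
gripper_width: 0.0881
```

```bash
python3 -c "
from station import arm
for i in range(3):
    s=arm.observe();print(s['ee_pos'],s['eef_rot'],s['qd'].round(3));arm.read_camera('wrist')"
```

```text
[0.64371856 0.11823328 0.03089936] [-2.22170165e+00  2.93686577e-04  2.22099354e+00] [ 0.006 -0.023 -0.021 -0.001  0.007  0.   ]
[0.64408867 0.11844674 0.03161595] [-2.22338810e+00 -3.85631824e-05  2.21948632e+00] [ 0.005 -0.01  -0.011  0.    -0.001  0.001]
[0.64426963 0.11859645 0.03192182] [ 2.22409145e+00  2.64811675e-04 -2.21856281e+00] [ 0.004 -0.003 -0.001  0.    -0.001 -0.   ]
```

>>> servo_tool(plan=[{"dx": 0,"dy": 0,"dz": -0.008,"yaw": 0,"claw": 1},{"dx": 0,"dy": 0,"dz": -0.015,"yaw": 0,"claw": 1},{"dx": 0,"dy": 0,"dz": -0.015,"yaw": 0,"claw": 1},{"dx": 0,"dy": 0,"dz": -0.015,"yaw": 0,"claw": 0.5},{"dx": 0,"dy": 0,"dz": -0.015,"yaw": 0,"claw": 0.5},{"dx": 0,"dy": 0,"dz": -0.015,"yaw": 0,"claw": 0.5},{"dx": 0,"dy": 0,"dz": -0.015,"yaw": 0,"claw": 0.5},{"dx": 0,"dy": 0,"dz": -0.015,"yaw": 0,"claw": 0.5}])

```text
time: 3.88
ee_pos: [0.6436, 0.1189, 0.0153]
eef_rot: [2.221, 0.001, -2.221]
force: [0.4, -0.6, -0.1]
gripper_width: 0.0599
```

Gripped (60 mm). Lifting, then stopping short of the stud to measure it.

>>> servo_tool(plan=[{"dx": 0,"dy": 0,"dz": 0.03,"yaw": 0,"claw": 0.5},{"dx": 0,"dy": 0,"dz": 0.07,"yaw": 0,"claw": 0.5},{"dx": -0.029,"dy": -0.03,"dz": 0.105,"yaw": 0,"claw": 0.5},{"dx": -0.029,"dy": -0.07,"dz": 0.105,"yaw": 0,"claw": 0.5},{"dx": -0.029,"dy": -0.12,"dz": 0.105,"yaw": 0,"claw": 0.5},{"dx": -0.029,"dy": -0.14,"dz": 0.105,"yaw": 0,"claw": 0.5},{"dx": -0.029,"dy": -0.14,"dz": 0.105,"yaw": 0,"claw": 0.5},{"dx": -0.029,"dy": -0.14,"dz": 0.105,"yaw": 0,"claw": 0.5}])

```text
time: 4.88
ee_pos: [0.6145, -0.0197, 0.1202]
eef_rot: [2.22, 0.002, -2.221]
force: [0.1, 1.0, 0.9]
gripper_width: 0.06
```

Run:
```python
from h import *
c=wgrab("w4"); print(c["p"],wpix(c,(.615,-.096,.014)),wpix(c,(.615,-.096,.065)))
z=c["p"][2]-.0153+.008
print("ring",wring(c,(22,120,90),(35,255,255),c["p"],z,90),z)
k=blob(c,(55,80,40),(90,255,255),tuple(int(v) for v in wpix(c,(.615,-.096,.014))),150); print("board",cv2.minAreaRect(wcast(c,k,.014)[:,:2].astype(np.float32)*1000))
cv2.imwrite("pics/w4c.png",c["color"][:,:,::-1])
```

```text
[ 0.6145281  -0.01970573  0.12020268] [378.0590903  219.74236033] [399.49207566 244.06462985]
ring [618.9 -20.5  53.1  60.2] 0.11290268156066297
board ((615.0401611328125, -92.88053894042969), (135.1334991455078, 95.54606628417969), 0.5866329669952393)
```

View pics/w4c.png

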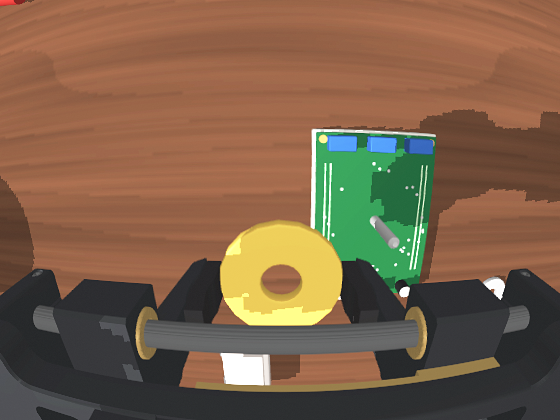

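The stud's foot is at (374,219) and its tip at (395,244), about 4 px left of the prediction. The ring is held level with its hole at (281,281).

Run:
```python
from h import *
c=np.load("pics/w4.npy",allow_pickle=True).item()
print(wcast(c,(374,219),.014),wcast(c,(395,244),.065),wcast(c,(281,281),.113),wcast(c,[(221,276),(342,276),(281,221)],.113))
from station import arm; print(arm.observe()["ee_pos"])
```

```text
[[ 0.6156178 -0.0925435  0.014    ]] [[ 0.61510839 -0.09281208  0.065     ]] [[ 0.6161386 -0.0190829  0.113    ]] [[ 0.61849102  0.00999831  0.113     ]
 [ 0.61853348 -0.04866704  0.113     ]
 [ 0.6466367  -0.01903706  0.113     ]]
[ 0.61454389 -0.01951523  0.12026329]
```

>>> servo_tool(plan=[{"dx": -0.001,"dy": -0.035,"dz": 0,"yaw": 0,"claw": 0.5},{"dx": -0.001,"dy": -0.065,"dz": 0,"yaw": 0,"claw": 0.5},{"dx": -0.001,"dy": -0.0742,"dz": 0,"yaw": 0,"claw": 0.5},{"dx": -0.001,"dy": -0.0742,"dz": 0,"yaw": 0,"claw": 0.5},{"dx": -0.001,"dy": -0.0742,"dz": -0.02,"yaw": 0,"claw": 0.5},{"dx": -0.001,"dy": -0.0742,"dz": -0.035,"yaw": 0,"claw": 0.5},{"dx": -0.001,"dy": -0.0742,"dz": -0.045,"yaw": 0,"claw": 0.5},{"dx": -0.001,"dy": -0.0742,"dz": -0.045,"yaw": 0,"claw": 0.5}])

```text
time: 5.92
ee_pos: [0.6134, -0.0948, 0.0747]
eef_rot: [2.22, 0.002, -2.223]
force: [-0.0, -0.5, -0.1]
gripper_width: 0.0598
```

Run:
```python
from h import *
from station import arm
c=wgrab("w5"); d=arm.read_camera("side"); print(c["p"],arm.observe()["force"])
b=cv2.resize(d["color"][150:270,260:430],None,fx=2.8,fy=2.8,interpolation=2)
x=np.zeros((420,800,3),np.uint8); x[:b.shape[0],324:324+b.shape[1]]=b; x[:300,:324]=c["color"][120:420,118:442]
cv2.imwrite("pics/w5c.png",x[:,:,::-1])
```

```text
[ 0.61337372 -0.09477908  0.07466186] [ 0.07242143 -0.1020329   0.46399052]
```

View pics/w5c.png

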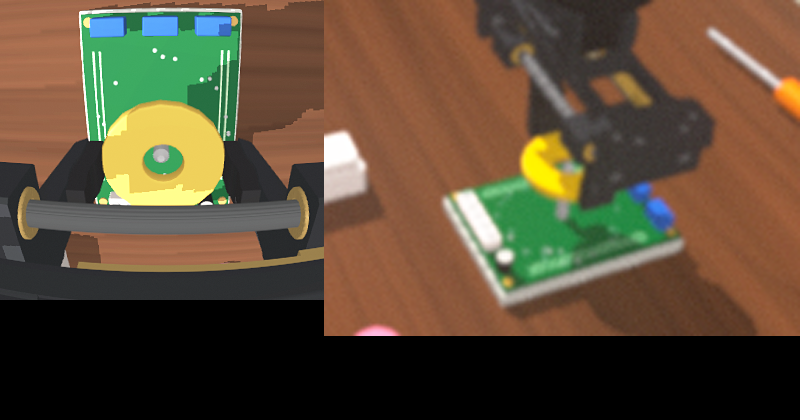

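The stud's tip is already inside the hole but 8 px above its centre. I'll put a number on that before going further down.

Run:
```python
from h import *
c=np.load("pics/w5.npy",allow_pickle=True).item(); o=np.array([118,120])
# hole rim from mask: the hole contour inside yellow
h=cv2.cvtColor(c["color"],cv2.COLOR_RGB2HSV); m=cv2.inRange(h,np.array((15,80,80)),np.array((35,255,255)))
cs,hi=cv2.findContours(m,cv2.RETR_CCOMP,cv2.CHAIN_APPROX_NONE)
for k,q in zip(cs,hi[0]):
    if q[3]>=0 and cv2.contourArea(k)>400: print(k[:,0].min(0)-o,k[:,0].max(0)-o, (wcast(c,k[:,0],.0674)[:,:2]*1000).min(0),(wcast(c,k[:,0],.0674)[:,:2]*1000).max(0))
print(wcast(c,np.array([(161,153)])+o,.065),wcast(c,np.array([(163,162.5)])+o,.0674))
cv2.imwrite("pics/w5d.png",cv2.resize(c["color"][230:310,220:340,::-1],None,fx=5,fy=5,interpolation=2))
```

```text
[142 144] [183 175] [ 606.98716205 -103.82118378] [624.11983008 -84.05307274]
[[ 0.6180764  -0.09318604  0.065     ]] [[ 0.61411242 -0.09415765  0.0674    ]]
```

View pics/w5d.png

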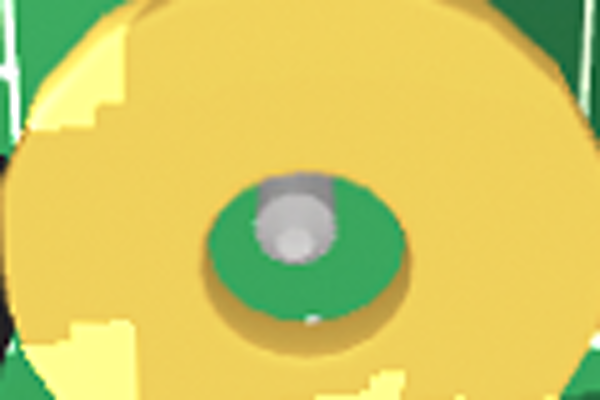

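Run:
```python
from h import *
c=np.load("pics/w5.npy",allow_pickle=True).item()
print(wcast(c,(278.8,278.6),.065),wcast(c,(281.2,283),.0674))
```

```text
[[ 0.61497028 -0.09308304  0.065     ]] [[ 0.61383345 -0.09425469  0.0674    ]]
```

The true tip is only about 1 mm off centre in x and y. Correcting that and lowering.

>>> servo_tool(plan=[{"dx": 0.001,"dy": 0.001,"dz": -0.01,"yaw": 0,"claw": 0.5},{"dx": 0.001,"dy": 0.001,"dz": -0.022,"yaw": 0,"claw": 0.5},{"dx": 0.001,"dy": 0.001,"dz": -0.032,"yaw": 0,"claw": 0.5},{"dx": 0.001,"dy": 0.001,"dz": -0.039,"yaw": 0,"claw": 0.5},{"dx": 0.001,"dy": 0.001,"dz": -0.042,"yaw": 0,"claw": 0.5},{"dx": 0.001,"dy": 0.001,"dz": -0.044,"yaw": 0,"claw": 0.5},{"dx": 0.001,"dy": 0.001,"dz": -0.045,"yaw": 0,"claw": 0.5},{"dx": 0.001,"dy": 0.001,"dz": -0.045,"yaw": 0,"claw": 0.5}])

```text
time: 7.02
ee_pos: [0.6146, -0.0943, 0.0305]
eef_rot: [2.221, 0.001, -2.221]
force: [-0.4, -0.0, 0.0]
gripper_width: 0.0597
```

>>> servo_tool(plan=[{"dx": 0,"dy": 0,"dz": -0.001,"yaw": 0,"claw": 0.5},{"dx": 0,"dy": 0,"dz": -0.001,"yaw": 0,"claw": 0.5},{"dx": 0,"dy": 0,"dz": -0.001,"yaw": 0,"claw": 0.5}])

```text
time: 7.4
ee_pos: [0.6146, -0.0942, 0.0294]
eef_rot: [2.221, 0.001, -2.221]
force: [0.3, -0.1, 0.0]
gripper_width: 0.0601
```

>>> servo_tool(plan=[{"dx": 0,"dy": 0,"dz": -0.0005,"yaw": 0,"claw": 0.5},{"dx": 0,"dy": 0,"dz": -0.0005,"yaw": 0,"claw": 0.75},{"dx": 0,"dy": 0,"dz": -0.0005,"yaw": 0,"claw": 1},{"dx": 0,"dy": 0,"dz": -0.0005,"yaw": 0,"claw": 1},{"dx": 0,"dy": 0,"dz": 0.03,"yaw": 0,"claw": 1},{"dx": 0,"dy": 0,"dz": 0.08,"yaw": 0,"claw": 1},{"dx": 0,"dy": 0,"dz": 0.12,"yaw": 0,"claw": 1},{"dx": 0,"dy": 0,"dz": 0.12,"yaw": 0,"claw": 1}])

```text
time: 8.4
ee_pos: [0.6157, -0.0946, 0.1525]
eef_rot: [2.227, -0.001, -2.213]
force: [0.7, 0.0, -0.8]
gripper_width: 0.0879
```

>>> servo_tool(plan=[{"dx": -0.1,"dy": 0.2,"dz": 0,"yaw": 0,"claw": 1},{"dx": -0.205,"dy": 0.333,"dz": 0,"yaw": 0,"claw": 1},{"dx": -0.205,"dy": 0.333,"dz": 0,"yaw": 0,"claw": 1},{"dx": -0.205,"dy": 0.333,"dz": 0,"yaw": 0,"claw": 1},{"dx": -0.205,"dy": 0.333,"dz": 0,"yaw": 0,"claw": 1},{"dx": -0.205,"dy": 0.333,"dz": 0,"yaw": 0,"claw": 1},{"dx": -0.205,"dy": 0.333,"dz": 0,"yaw": 0,"claw": 1},{"dx": -0.205,"dy": 0.333,"dz": 0,"yaw": 0,"claw": 1}])

```text
time: 9.4
ee_pos: [0.4093, 0.239, 0.1488]
eef_rot: [2.219, 0.002, -2.221]
force: [0.9, -0.5, 0.9]
gripper_width: 0.088
```

Run:
```python
from h import *
from station import arm
c=wgrab("w6"); S=arm.read_camera("scene"); print(c["p"],wpix(c,(.411,.240,.022)))
b=cv2.resize(S["color"][225:325,217:317],None,fx=2.6,fy=2.6,interpolation=2)
x=np.zeros((420,800,3),np.uint8); x[:,:540]=c["color"][:,:540]; x[:260,540:]=b
cv2.imwrite("pics/w6c.png",x[:,:,::-1])
print("yellow on board",ringfit(S,blob(S,(22,120,90),(35,255,255),(267,276),24),.022))
```

```text
[0.40929216 0.23897225 0.14877665] [280.22312401 210.519828  ]
yellow on board [616.8 -97.2  61.3  62.4]
```

View pics/w6c.png

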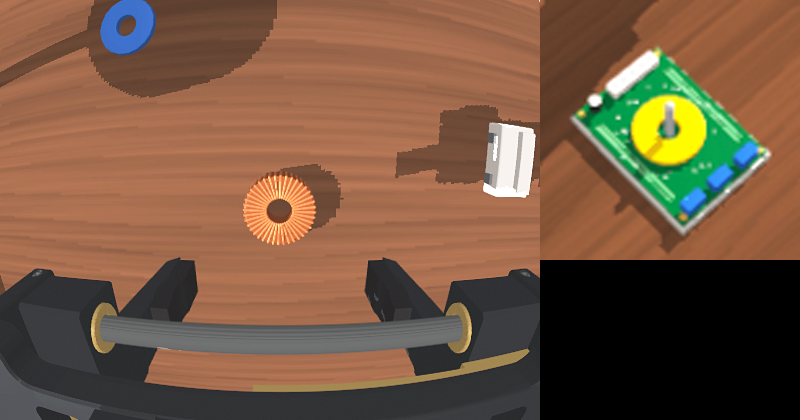

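The yellow ring lies flat round the stud. The coil is centred at (279.5,210), which agrees with (0.411,0.240). Descending on it.

>>> servo_tool(plan=[{"dx": 0.002,"dy": 0.001,"dz": -0.04,"yaw": 0,"claw": 1},{"dx": 0.002,"dy": 0.001,"dz": -0.08,"yaw": 0,"claw": 1},{"dx": 0.002,"dy": 0.001,"dz": -0.11,"yaw": 0,"claw": 1},{"dx": 0.002,"dy": 0.001,"dz": -0.125,"yaw": 0,"claw": 1},{"dx": 0.002,"dy": 0.001,"dz": -0.131,"yaw": 0,"claw": 1},{"dx": 0.002,"dy": 0.001,"dz": -0.131,"yaw": 0,"claw": 1},{"dx": 0.002,"dy": 0.001,"dz": -0.131,"yaw": 0,"claw": 0.5},{"dx": 0.002,"dy": 0.001,"dz": -0.131,"yaw": 0,"claw": 0.5}])

```text
time: 10.5
ee_pos: [0.4119, 0.2398, 0.0189]
eef_rot: [2.222, 0.001, -2.22]
force: [0.3, -0.8, 0.3]
gripper_width: 0.07
```

>>> servo_tool(plan=[{"dx": 0,"dy": 0,"dz": 0,"yaw": 0,"claw": 0.5},{"dx": 0,"dy": 0,"dz": 0,"yaw": 0,"claw": 0.5},{"dx": 0,"dy": 0,"dz": 0,"yaw": 0,"claw": 0.5}])

```text
time: 10.88
ee_pos: [0.4117, 0.2398, 0.0187]
eef_rot: [2.222, 0.001, -2.22]
force: [-1.7, -1.3, 5.6]
gripper_width: 0.059
```

>>> servo_tool(plan=[{"dx": 0,"dy": 0,"dz": 0.02,"yaw": 0,"claw": 0.5},{"dx": 0,"dy": 0,"dz": 0.06,"yaw": 0,"claw": 0.5},{"dx": 0,"dy": 0,"dz": 0.1,"yaw": 0,"claw": 0.5},{"dx": 0.02,"dy": -0.033,"dz": 0.11,"yaw": 0,"claw": 0.5},{"dx": 0.05,"dy": -0.083,"dz": 0.11,"yaw": 0,"claw": 0.5},{"dx": 0.08,"dy": -0.133,"dz": 0.11,"yaw": 0,"claw": 0.5},{"dx": 0.11,"dy": -0.183,"dz": 0.11,"yaw": 0,"claw": 0.5},{"dx": 0.14,"dy": -0.233,"dz": 0.11,"yaw": 0,"claw": 0.5}])

```text
time: 11.88
ee_pos: [0.552, 0.005, 0.1278]
eef_rot: [2.22, 0.001, -2.223]
force: [0.8, -0.4, -2.1]
gripper_width: 0.0589
```

>>> servo_tool(plan=[{"dx": 0.03,"dy": -0.05,"dz": 0,"yaw": 0,"claw": 0.5},{"dx": 0.055,"dy": -0.088,"dz": 0,"yaw": 0,"claw": 0.5},{"dx": 0.063,"dy": -0.1,"dz": 0,"yaw": 0,"claw": 0.5},{"dx": 0.063,"dy": -0.1,"dz": 0,"yaw": 0,"claw": 0.5},{"dx": 0.063,"dy": -0.1,"dz": -0.02,"yaw": 0,"claw": 0.5},{"dx": 0.063,"dy": -0.1,"dz": -0.035,"yaw": 0,"claw": 0.5},{"dx": 0.063,"dy": -0.1,"dz": -0.041,"yaw": 0,"claw": 0.5},{"dx": 0.063,"dy": -0.1,"dz": -0.041,"yaw": 0,"claw": 0.5}])

```text
time: 12.88
ee_pos: [0.6144, -0.0928, 0.0872]
eef_rot: [2.22, 0.002, -2.222]
force: [-0.3, -0.2, -2.7]
gripper_width: 0.059
```

Run:
```python
from h import *
from station import arm
c=wgrab("w7"); print(c["p"],arm.observe()["force"],arm.observe()["gripper_width"])
cv2.imwrite("pics/w7c.png",cv2.resize(c["color"][200:340,190:370,::-1],None,fx=4,fy=4,interpolation=2))
```

```text
[ 0.61440147 -0.09279872  0.08717644] [-0.18081582  0.36382993 -1.39037046] 0.05913590161686986
```

View pics/w7c.png

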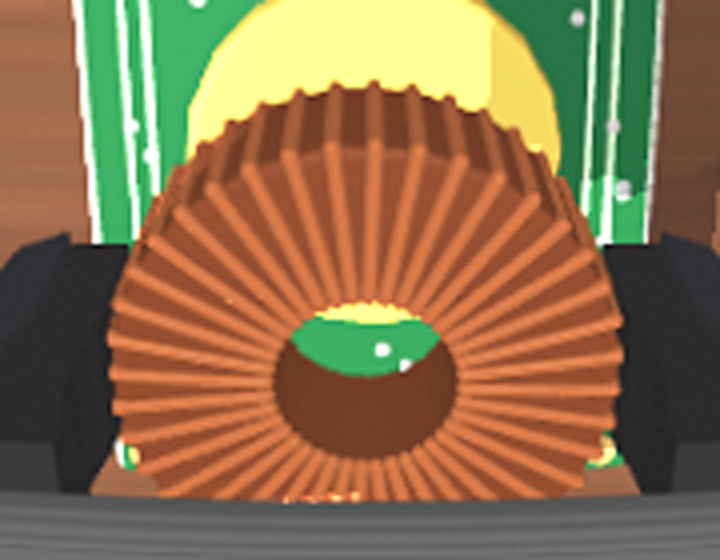

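The coil is held level, with its hole at crop (366,380). The stud's tip should be hidden behind the near rim, so I'll check that numerically.

Run:
```python
from h import *
c=np.load("pics/w7.npy",allow_pickle=True).item()
print("tip px in crop",(wpix(c,(.615,-.093,.065))-[190,200])*4)
print("hole",wcast(c,[(281.5,295),(258.7,295),(304.3,295),(281.5,275.5),(281.5,314.8)],.0905).round(4))
print("bottom rim far(-x)/center px",[((wpix(c,(.6144+d,-.0928,.0685))-[190,200])*4).round() for d in(-.011,0,.011)])
```

```text
tip px in crop [370.10786535 275.92227502]
hole [[ 0.6145 -0.0924  0.0905]
 [ 0.6144 -0.082   0.0905]
 [ 0.6144 -0.1028  0.0905]
 [ 0.6246 -0.0924  0.0905]
 [ 0.6034 -0.0924  0.0905]]
bottom rim far(-x)/center px [array([368., 365.]), array([369., 292.]), array([369., 215.])]
```

The coil agrees with the stud to within 1 mm. Lowering.

>>> servo_tool(plan=[{"dx": 0.001,"dy": -0.0005,"dz": -0.008,"yaw": 0,"claw": 0.5},{"dx": 0.001,"dy": -0.0005,"dz": -0.016,"yaw": 0,"claw": 0.5},{"dx": 0.001,"dy": -0.0005,"dz": -0.024,"yaw": 0,"claw": 0.5},{"dx": 0.001,"dy": -0.0005,"dz": -0.032,"yaw": 0,"claw": 0.5},{"dx": 0.001,"dy": -0.0005,"dz": -0.039,"yaw": 0,"claw": 0.5},{"dx": 0.001,"dy": -0.0005,"dz": -0.043,"yaw": 0,"claw": 0.5},{"dx": 0.001,"dy": -0.0005,"dz": -0.045,"yaw": 0,"claw": 0.5},{"dx": 0.001,"dy": -0.0005,"dz": -0.045,"yaw": 0,"claw": 0.5}])

```text
time: 13.92
ee_pos: [0.6156, -0.0937, 0.0424]
eef_rot: [2.221, 0.001, -2.221]
force: [0.2, 0.2, -2.2]
gripper_width: 0.0592
```

>>> servo_tool(plan=[{"dx": 0,"dy": 0,"dz": -0.001,"yaw": 0,"claw": 0.5},{"dx": 0,"dy": 0,"dz": -0.001,"yaw": 0,"claw": 0.5},{"dx": 0,"dy": 0,"dz": -0.001,"yaw": 0,"claw": 0.5}])

```text
time: 14.3
ee_pos: [0.6156, -0.0938, 0.0414]
eef_rot: [2.221, 0.001, -2.221]
force: [0.3, -0.2, -1.4]
gripper_width: 0.0592
```

>>> servo_tool(plan=[{"dx": 0,"dy": 0,"dz": -0.0006,"yaw": 0,"claw": 0.5},{"dx": 0,"dy": 0,"dz": -0.0006,"yaw": 0,"claw": 0.5},{"dx": 0,"dy": 0,"dz": -0.001,"yaw": 0,"claw": 0.5},{"dx": 0,"dy": 0,"dz": -0.001,"yaw": 0,"claw": 0.5}])

```text
time: 14.8
ee_pos: [0.6156, -0.0938, 0.0407]
eef_rot: [2.221, 0.001, -2.221]
force: [-2.0, -0.4, 2.6]
gripper_width: 0.0592
```

Contact: the force rose from -2 N to +2.6 N. Releasing, then going up and across to the blue ring.

>>> servo_tool(plan=[{"dx": 0,"dy": 0,"dz": 0,"yaw": 0,"claw": 0.75},{"dx": 0,"dy": 0,"dz": 0,"yaw": 0,"claw": 1},{"dx": 0,"dy": 0,"dz": 0,"yaw": 0,"claw": 1},{"dx": 0,"dy": 0,"dz": 0.02,"yaw": 0,"claw": 1},{"dx": 0,"dy": 0,"dz": 0.06,"yaw": 0,"claw": 1},{"dx": 0,"dy": 0,"dz": 0.11,"yaw": 0,"claw": 1},{"dx": 0,"dy": 0.05,"dz": 0.11,"yaw": 0,"claw": 1},{"dx": 0,"dy": 0.1,"dz": 0.11,"yaw": 0,"claw": 1}])

```text
time: 15.8
ee_pos: [0.6156, 0.007, 0.1509]
eef_rot: [-2.223, 0.001, 2.22]
force: [-0.0, -0.0, 0.4]
gripper_width: 0.0882
```

>>> servo_tool(plan=[{"dx": -0.03,"dy": 0.36,"dz": 0,"yaw": 0,"claw": 1},{"dx": -0.03,"dy": 0.36,"dz": 0,"yaw": 0,"claw": 1},{"dx": -0.03,"dy": 0.36,"dz": 0,"yaw": 0,"claw": 1},{"dx": -0.03,"dy": 0.36,"dz": 0,"yaw": 0,"claw": 1},{"dx": -0.03,"dy": 0.36,"dz": 0,"yaw": 0,"claw": 1},{"dx": -0.03,"dy": 0.36,"dz": 0,"yaw": 0,"claw": 1},{"dx": -0.03,"dy": 0.36,"dz": 0,"yaw": 0,"claw": 1},{"dx": -0.03,"dy": 0.36,"dz": 0,"yaw": 0,"claw": 1}])

```text
time: 16.8
ee_pos: [0.5857, 0.3656, 0.1501]
eef_rot: [2.221, 0.0, -2.221]
force: [-0.6, 0.1, -0.1]
gripper_width: 0.0881
```

Run:
```python
from h import *
from station import arm
c=wgrab("w8"); S=arm.read_camera("scene"); print(c["p"],wring(c,(105,120,50),(125,255,255),(.580,.3744,.008),.008,60))
b=cv2.resize(S["color"][225:325,217:317],None,fx=2.6,fy=2.6,interpolation=2)
x=np.zeros((420,800,3),np.uint8); x[:,:540]=c["color"][:,:540]; x[:260,540:]=b
cv2.imwrite("pics/w8c.png",x[:,:,::-1])
```

```text
[0.58566127 0.36557939 0.15010008] [581.2 378.5  53.7  54.6]
```

View pics/w8c.png

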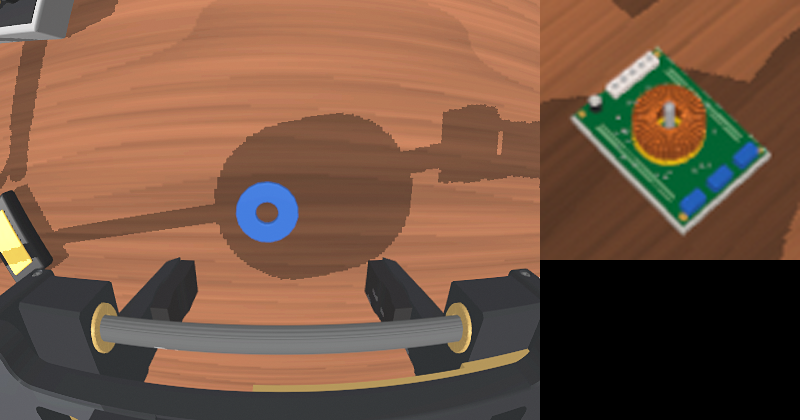

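The coil is seated on the yellow ring. The blue ring (267,212) measures at (0.581,0.378). Grasping it.

>>> servo_tool(plan=[{"dx": -0.0045,"dy": 0.012,"dz": -0.04,"yaw": 0,"claw": 1},{"dx": -0.0045,"dy": 0.012,"dz": -0.08,"yaw": 0,"claw": 1},{"dx": -0.0045,"dy": 0.012,"dz": -0.115,"yaw": 0,"claw": 1},{"dx": -0.0045,"dy": 0.012,"dz": -0.128,"yaw": 0,"claw": 1},{"dx": -0.0045,"dy": 0.012,"dz": -0.134,"yaw": 0,"claw": 1},{"dx": -0.0045,"dy": 0.012,"dz": -0.134,"yaw": 0,"claw": 1},{"dx": -0.0045,"dy": 0.012,"dz": -0.134,"yaw": 0,"claw": 0.45},{"dx": -0.0045,"dy": 0.012,"dz": -0.134,"yaw": 0,"claw": 0.45}])

```text
time: 17.9
ee_pos: [0.5814, 0.3784, 0.0172]
eef_rot: [2.223, 0.001, -2.22]
force: [-0.3, 0.2, 0.9]
gripper_width: 0.0706
```

>>> servo_tool(plan=[{"dx": 0,"dy": 0,"dz": 0,"yaw": 0,"claw": 0.45},{"dx": 0,"dy": 0,"dz": 0,"yaw": 0,"claw": 0.45},{"dx": 0,"dy": 0,"dz": 0,"yaw": 0,"claw": 0.45},{"dx": 0,"dy": 0,"dz": 0,"yaw": 0,"claw": 0.45}])

```text
time: 18.4
ee_pos: [0.5811, 0.3783, 0.0166]
eef_rot: [2.221, 0.001, -2.221]
force: [-0.9, -0.2, 2.5]
gripper_width: 0.0541
```

>>> servo_tool(plan=[{"dx": 0,"dy": 0,"dz": 0.03,"yaw": 0,"claw": 0.45},{"dx": 0,"dy": 0,"dz": 0.07,"yaw": 0,"claw": 0.45},{"dx": 0.005,"dy": -0.04,"dz": 0.11,"yaw": 0,"claw": 0.45},{"dx": 0.01,"dy": -0.1,"dz": 0.115,"yaw": 0,"claw": 0.45},{"dx": 0.015,"dy": -0.16,"dz": 0.115,"yaw": 0,"claw": 0.45},{"dx": 0.02,"dy": -0.22,"dz": 0.115,"yaw": 0,"claw": 0.45},{"dx": 0.025,"dy": -0.28,"dz": 0.115,"yaw": 0,"claw": 0.45},{"dx": 0.03,"dy": -0.34,"dz": 0.115,"yaw": 0,"claw": 0.45}])

```text
time: 19.4
ee_pos: [0.611, 0.0363, 0.1312]
eef_rot: [2.221, 0.001, -2.221]
force: [0.1, 0.4, -0.4]
gripper_width: 0.0541
```

>>> servo_tool(plan=[{"dx": 0.0035,"dy": -0.05,"dz": 0,"yaw": 0,"claw": 0.45},{"dx": 0.0035,"dy": -0.1,"dz": 0,"yaw": 0,"claw": 0.45},{"dx": 0.0035,"dy": -0.125,"dz": 0,"yaw": 0,"claw": 0.45},{"dx": 0.0035,"dy": -0.132,"dz": 0,"yaw": 0,"claw": 0.45},{"dx": 0.0035,"dy": -0.132,"dz": -0.02,"yaw": 0,"claw": 0.45},{"dx": 0.0035,"dy": -0.132,"dz": -0.035,"yaw": 0,"claw": 0.45},{"dx": 0.0035,"dy": -0.132,"dz": -0.044,"yaw": 0,"claw": 0.45},{"dx": 0.0035,"dy": -0.132,"dz": -0.044,"yaw": 0,"claw": 0.45}])

```text
time: 20.4
ee_pos: [0.6144, -0.0932, 0.0868]
eef_rot: [2.22, 0.002, -2.222]
force: [-0.5, 0.9, 0.6]
gripper_width: 0.0541
```

Run:
```python
from h import *
from station import arm
c=wgrab("w9"); print(c["p"],arm.observe()["force"],arm.observe()["gripper_width"])
print("tip px in crop",(wpix(c,(.615,-.093,.065))-[190,200])*4)
cv2.imwrite("pics/w9c.png",cv2.resize(c["color"][200:340,190:370,::-1],None,fx=4,fy=4,interpolation=2))
```

```text
[ 0.61442499 -0.09323556  0.08677576] [ 0.0829531  -0.08042794 -0.58359047] 0.05414864473375448
tip px in crop [366.82552785 277.38290105]
```

View pics/w9c.png

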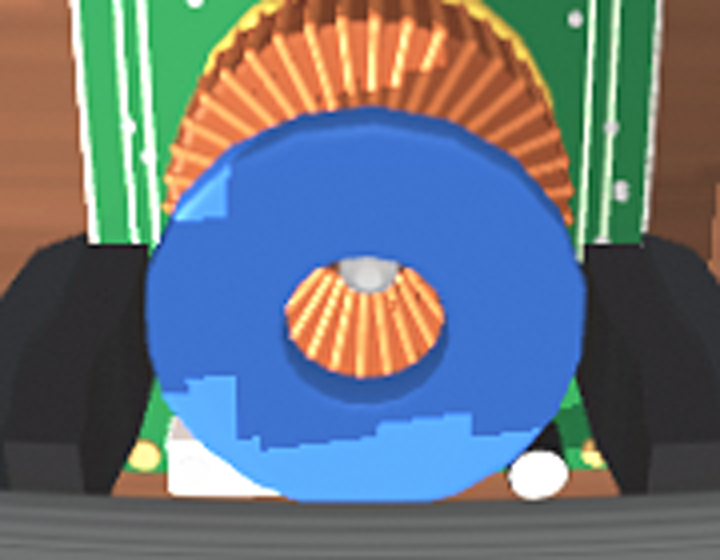

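The tip is at crop (370,275) against a predicted (367,277). The ring's hole is at (365.5,329).

Run:
```python
from h import *
c=np.load("pics/w9.npy",allow_pickle=True).item()
print(wcast(c,np.array([(365.5,329)])/4+[190,200],.0782),wcast(c,np.array([(370,275)])/4+[190,200],.065))
```

```text
[[ 0.61457263 -0.09279948  0.0782    ]] [[ 0.61535122 -0.09341507  0.065     ]]
```

>>> servo_tool(plan=[{"dx": 0.001,"dy": -0.0005,"dz": -0.006,"yaw": 0,"claw": 0.45},{"dx": 0.001,"dy": -0.0005,"dz": -0.012,"yaw": 0,"claw": 0.45},{"dx": 0.001,"dy": -0.0005,"dz": -0.018,"yaw": 0,"claw": 0.45},{"dx": 0.001,"dy": -0.0005,"dz": -0.022,"yaw": 0,"claw": 0.45},{"dx": 0.001,"dy": -0.0005,"dz": -0.0245,"yaw": 0,"claw": 0.45},{"dx": 0.001,"dy": -0.0005,"dz": -0.0255,"yaw": 0,"claw": 0.45},{"dx": 0.001,"dy": -0.0005,"dz": -0.0255,"yaw": 0,"claw": 0.45},{"dx": 0.001,"dy": -0.0005,"dz": -0.0255,"yaw": 0,"claw": 0.45}])

```text
time: 21.45
ee_pos: [0.6156, -0.0943, 0.062]
eef_rot: [2.221, 0.001, -2.221]
force: [-0.1, -0.1, -0.1]
gripper_width: 0.0542
```

>>> servo_tool(plan=[{"dx": 0,"dy": 0,"dz": -0.0006,"yaw": 0,"claw": 0.45},{"dx": 0,"dy": 0,"dz": -0.0006,"yaw": 0,"claw": 0.45},{"dx": 0,"dy": 0,"dz": -0.0006,"yaw": 0,"claw": 0.45}])

```text
time: 21.82
ee_pos: [0.6156, -0.0942, 0.0612]
eef_rot: [2.221, 0.001, -2.221]
force: [-1.3, -0.3, 0.0]
gripper_width: 0.0541
```

>>> servo_tool(plan=[{"dx": 0,"dy": 0,"dz": -0.0006,"yaw": 0,"claw": 0.45},{"dx": 0,"dy": 0,"dz": -0.0006,"yaw": 0,"claw": 0.45},{"dx": 0,"dy": 0,"dz": -0.0006,"yaw": 0,"claw": 0.45}])

```text
time: 22.2
ee_pos: [0.6156, -0.0943, 0.0606]
eef_rot: [2.221, 0.001, -2.221]
force: [0.4, 0.5, 0.2]
gripper_width: 0.054
```

>>> servo_tool(plan=[{"dx": 0,"dy": 0,"dz": -0.0005,"yaw": 0,"claw": 0.45},{"dx": 0,"dy": 0,"dz": -0.0005,"yaw": 0,"claw": 0.6},{"dx": 0,"dy": 0,"dz": -0.0005,"yaw": 0,"claw": 0.8},{"dx": 0,"dy": 0,"dz": -0.0005,"yaw": 0,"claw": 0.8},{"dx": 0,"dy": 0,"dz": 0.02,"yaw": 0,"claw": 0.8},{"dx": 0,"dy": 0,"dz": 0.06,"yaw": 0,"claw": 0.8},{"dx": 0,"dy": 0,"dz": 0.09,"yaw": 0,"claw": 0.8},{"dx": 0,"dy": 0,"dz": 0.09,"yaw": 0,"claw": 0.8}])

```text
time: 23.2
ee_pos: [0.6164, -0.0945, 0.1525]
eef_rot: [2.225, -0.001, -2.216]
force: [-0.2, 0.0, -1.2]
gripper_width: 0.0704
```

>>> servo_tool(plan=[{"dx": -0.17,"dy": -0.146,"dz": 0,"yaw": 0,"claw": 0.8},{"dx": -0.17,"dy": -0.146,"dz": 0,"yaw": 0,"claw": 0.8},{"dx": -0.17,"dy": -0.146,"dz": 0,"yaw": 0,"claw": 0.8},{"dx": -0.17,"dy": -0.146,"dz": 0,"yaw": 0,"claw": 0.8},{"dx": -0.17,"dy": -0.146,"dz": 0,"yaw": 0,"claw": 0.8},{"dx": -0.17,"dy": -0.146,"dz": 0,"yaw": 0,"claw": 0.8},{"dx": -0.17,"dy": -0.146,"dz": 0,"yaw": 0,"claw": 0.8}])

```text
time: 24.08
ee_pos: [0.4462, -0.2394, 0.1502]
eef_rot: [2.22, 0.003, -2.221]
force: [0.4, 0.3, 0.5]
gripper_width: 0.0707
```

Run:
```python
from h import *
from station import arm
c=wgrab("w10"); S=arm.read_camera("scene"); print(c["p"],wring(c,(0,0,120),(179,60,255),(.446,-.240,.008),.008,60))
print("turq",wring(c,(80,100,80),(98,255,255),(.442,-.3355,.008),.008,60))
b=cv2.resize(S["color"][225:325,217:317],None,fx=2.6,fy=2.6,interpolation=2)
x=np.zeros((420,800,3),np.uint8); x[:,:540]=c["color"][:,:540]; x[:260,540:]=b
cv2.imwrite("pics/w10c.png",x[:,:,::-1])
```

```text
[ 0.44623783 -0.2394291   0.15018228] [ 446.3 -238.    48.9   49.6]
turq [ 439.9 -332.4   48.2   49.8]
```

View pics/w10c.png

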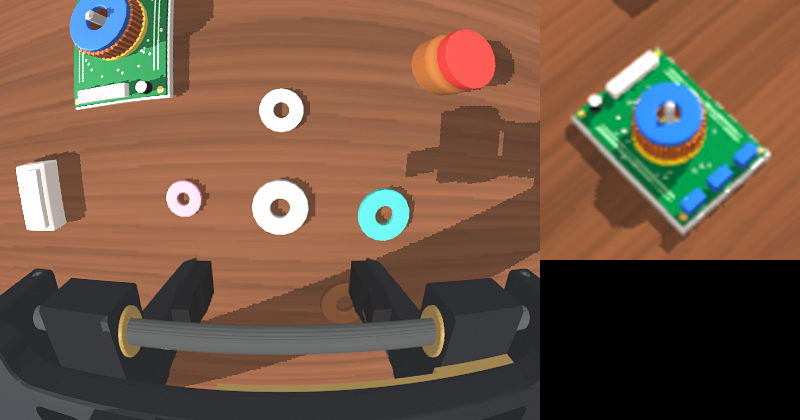

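The blue ring is seated. The large grey ring (280,208) measures 49 mm and lies directly under the tool, with clearance to the pink and turquoise rings. Grasping it.

>>> servo_tool(plan=[{"dx": 0,"dy": 0.001,"dz": -0.04,"yaw": 0,"claw": 0.8},{"dx": 0,"dy": 0.001,"dz": -0.08,"yaw": 0,"claw": 0.8},{"dx": 0,"dy": 0.001,"dz": -0.115,"yaw": 0,"claw": 0.8},{"dx": 0,"dy": 0.001,"dz": -0.128,"yaw": 0,"claw": 0.8},{"dx": 0,"dy": 0.001,"dz": -0.134,"yaw": 0,"claw": 0.8},{"dx": 0,"dy": 0.001,"dz": -0.134,"yaw": 0,"claw": 0.8},{"dx": 0,"dy": 0.001,"dz": -0.134,"yaw": 0,"claw": 0.4},{"dx": 0,"dy": 0.001,"dz": -0.134,"yaw": 0,"claw": 0.4}])

```text
time: 25.18
ee_pos: [0.4458, -0.2394, 0.0173]
eef_rot: [2.222, -0.0, -2.22]
force: [0.6, 0.1, 1.2]
gripper_width: 0.0527
```

>>> servo_tool(plan=[{"dx": 0,"dy": 0,"dz": 0,"yaw": 0,"claw": 0.4},{"dx": 0,"dy": 0,"dz": 0,"yaw": 0,"claw": 0.4},{"dx": 0,"dy": 0,"dz": 0,"yaw": 0,"claw": 0.4},{"dx": 0,"dy": 0,"dz": 0,"yaw": 0,"claw": 0.4}])

```text
time: 25.68
ee_pos: [0.4458, -0.2394, 0.0172]
eef_rot: [2.222, 0.0, -2.22]
force: [-0.5, 0.1, 5.7]
gripper_width: 0.0481
```

>>> servo_tool(plan=[{"dx": 0,"dy": 0,"dz": 0.03,"yaw": 0,"claw": 0.4},{"dx": 0,"dy": 0,"dz": 0.08,"yaw": 0,"claw": 0.4},{"dx": 0.01,"dy": 0.008,"dz": 0.115,"yaw": 0,"claw": 0.4},{"dx": 0.04,"dy": 0.034,"dz": 0.118,"yaw": 0,"claw": 0.4},{"dx": 0.075,"dy": 0.064,"dz": 0.118,"yaw": 0,"claw": 0.4},{"dx": 0.11,"dy": 0.095,"dz": 0.118,"yaw": 0,"claw": 0.4},{"dx": 0.145,"dy": 0.125,"dz": 0.118,"yaw": 0,"claw": 0.4},{"dx": 0.169,"dy": 0.146,"dz": 0.118,"yaw": 0,"claw": 0.4}])

```text
time: 26.68
ee_pos: [0.6156, -0.0917, 0.1343]
eef_rot: [2.22, 0.002, -2.221]
force: [-0.6, -0.4, 0.4]
gripper_width: 0.0485
```

>>> servo_tool(plan=[{"dx": 0,"dy": 0,"dz": 0,"yaw": 0,"claw": 0.4},{"dx": 0,"dy": 0,"dz": -0.02,"yaw": 0,"claw": 0.4},{"dx": 0,"dy": 0,"dz": -0.035,"yaw": 0,"claw": 0.4},{"dx": 0,"dy": 0,"dz": -0.042,"yaw": 0,"claw": 0.4},{"dx": 0,"dy": 0,"dz": -0.042,"yaw": 0,"claw": 0.4},{"dx": 0,"dy": 0,"dz": -0.042,"yaw": 0,"claw": 0.4}])

```text
time: 27.42
ee_pos: [0.6148, -0.0934, 0.0932]
eef_rot: [2.222, 0.0, -2.22]
force: [0.3, 0.3, -0.8]
gripper_width: 0.0485
```

Run:
```python
from h import *
from station import arm
c=wgrab("w11"); print(c["p"],arm.observe()["force"],arm.observe()["gripper_width"])
print("tip px in crop",(wpix(c,(.615,-.093,.065))-[190,200])*4)
cv2.imwrite("pics/w11c.png",cv2.resize(c["color"][200:340,190:370,::-1],None,fx=4,fy=4,interpolation=2))
```

```text
[ 0.61476802 -0.09344328  0.09319576] [-0.1060858   0.03721731 -0.56946094] 0.04806929639928011
tip px in crop [364.99223553 258.70719417]
```

View pics/w11c.png

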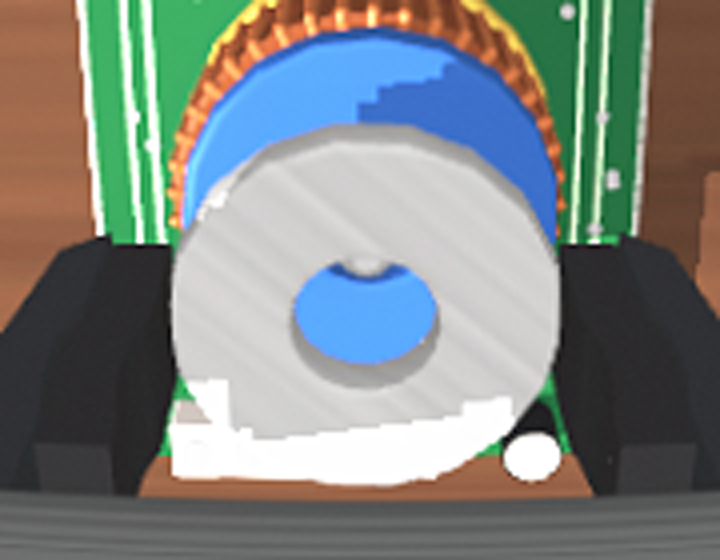

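The tip shows at crop (367,263), and the steel ring's hole is centred at about (365.5,321).

Run:
```python
from h import *
c=np.load("pics/w11.npy",allow_pickle=True).item()
print(wcast(c,np.array([(365.5,321),(365.5,257),(365.5,389)])/4+[190,200],.084),wcast(c,np.array([(367,261)])/4+[190,200],.065))
```

```text
[[ 0.61571115 -0.09301463  0.084     ]
 [ 0.62444919 -0.09300739  0.084     ]
 [ 0.60589598 -0.09302324  0.084     ]] [[ 0.6146524  -0.09327291  0.065     ]]
```

Aligned within 1 mm. Lowering from 0.0932 towards 0.0692.

>>> servo_tool(plan=[{"dx": 0,"dy": 0,"dz": -0.006,"yaw": 0,"claw": 0.4},{"dx": 0,"dy": 0,"dz": -0.011,"yaw": 0,"claw": 0.4},{"dx": 0,"dy": 0,"dz": -0.016,"yaw": 0,"claw": 0.4},{"dx": 0,"dy": 0,"dz": -0.02,"yaw": 0,"claw": 0.4},{"dx": 0,"dy": 0,"dz": -0.022,"yaw": 0,"claw": 0.4},{"dx": 0,"dy": 0,"dz": -0.0225,"yaw": 0,"claw": 0.4},{"dx": 0,"dy": 0,"dz": -0.0225,"yaw": 0,"claw": 0.4},{"dx": 0,"dy": 0,"dz": -0.0225,"yaw": 0,"claw": 0.4}])

```text
time: 28.48
ee_pos: [0.6146, -0.0933, 0.0703]
eef_rot: [2.221, 0.001, -2.221]
force: [-0.0, -0.1, -0.3]
gripper_width: 0.0479
```

>>> servo_tool(plan=[{"dx": 0,"dy": 0,"dz": -0.0007,"yaw": 0,"claw": 0.4},{"dx": 0,"dy": 0,"dz": -0.0007,"yaw": 0,"claw": 0.4},{"dx": 0,"dy": 0,"dz": -0.0007,"yaw": 0,"claw": 0.4}])

```text
time: 28.85
ee_pos: [0.6146, -0.0932, 0.0694]
eef_rot: [2.221, 0.001, -2.221]
force: [0.5, -0.0, -0.6]
gripper_width: 0.0478
```

>>> servo_tool(plan=[{"dx": 0,"dy": 0,"dz": -0.0006,"yaw": 0,"claw": 0.4},{"dx": 0,"dy": 0,"dz": -0.0006,"yaw": 0,"claw": 0.4},{"dx": 0,"dy": 0,"dz": -0.0006,"yaw": 0,"claw": 0.4}])

```text
time: 29.22
ee_pos: [0.6146, -0.0933, 0.0692]
eef_rot: [2.221, 0.001, -2.221]
force: [-2.3, 0.9, 5.3]
gripper_width: 0.0484
```

Contact at 5 N. Releasing, then withdrawing straight up and clear.

>>> servo_tool(plan=[{"dx": 0,"dy": 0,"dz": 0,"yaw": 0,"claw": 0.6},{"dx": 0,"dy": 0,"dz": 0,"yaw": 0,"claw": 0.85},{"dx": 0,"dy": 0,"dz": 0,"yaw": 0,"claw": 0.85},{"dx": 0,"dy": 0,"dz": 0.02,"yaw": 0,"claw": 0.85},{"dx": 0,"dy": 0,"dz": 0.06,"yaw": 0,"claw": 0.85},{"dx": 0,"dy": 0,"dz": 0.11,"yaw": 0,"claw": 0.85},{"dx": -0.03,"dy": 0.04,"dz": 0.13,"yaw": 0,"claw": 0.85},{"dx": -0.08,"dy": 0.1,"dz": 0.13,"yaw": 0,"claw": 0.85}])

```text
time: 30.22
ee_pos: [0.5446, -0.0049, 0.2002]
eef_rot: [2.225, -0.002, -2.217]
force: [1.5, 0.7, -0.6]
gripper_width: 0.0752
```

Run:
```python
from h import *
from station import arm
for i in range(4): S=arm.read_camera("scene")
D=arm.read_camera("side"); c=wgrab("w12f"); s=arm.observe(); print(s["time"],s["ee_pos"],s["force"])
a=cv2.resize(S["color"][180:380,100:330],(400,348),interpolation=2); b=cv2.resize(D["color"][170:390,230:450],(348,348),interpolation=2)
cv2.imwrite("pics/end.png",np.hstack([a,b])[:,:,::-1])
S0=np.load("pics/scene0.npy",allow_pickle=True).item()
for n,lo,hi,p in(("jar",(0,150,120),(6,255,255),(143,344)),("house",(0,0,150),(179,60,255),(257,206))):
    print(n,[blob(q,lo,hi,p,25).mean(0).round(1) for q in(S0,S)])
```

```text
30.525 [ 0.54532718 -0.00593831  0.19880219] [0.42868335 1.66330864 0.3257883 ]
jar [array([141.8, 344.2]), array([141.7, 344.4])]
house [array([257.1, 206. ]), array([257.1, 207.6])]
```

View pics/end.png

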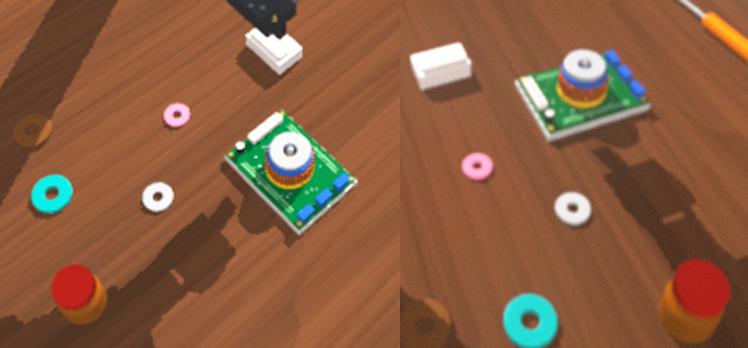

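Both views show the full stack lying level on the stud: yellow, copper, blue, then steel. The jar and housing have not moved; the 1.6 px housing shift comes from the gripper covering its top edge. Handing in.

```bash
python3 -c "
from station import arm
print(arm.finish_job())"
```

```text
the job is handed in; nothing more can be done
None
```

The choke is mounted and the job is handed in, after about 30.5 s on the robot's clock. The yellow ring, copper coil, blue ring and large steel ring went over the stud in that order. I lowered each one until it touched or was within about half a millimetre of its seat, and let it go before fetching the next.

- **Stack:** the last scene and side pictures show all four level round the stud, with the gripper clear and nothing fallen.
- **Forces:** the highest wrist reading I saw was about 6 N. For the yellow and blue rings no contact force stood out from the noise, so those two were set down by height.
- **Bystanders:** the jar did not move between the first and last pictures (0.2 px). The housing's outline shifted 1.6 px, which I put down to the gripper covering its top edge, as the side view shows it standing as before.
- **Disagreements:** the cameras differed by 2–5 mm on positions, so I used the wrist camera for the final alignment, which was within about 1 mm over the stud. One move call was refused as invalid and I sent it again.

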